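Slide a lens blank along the loading bed until it drops into its pocket

TASK

Take the lens blank by the stub of its holder from the rubber rest, set it down flat on the open loading end of the bed, and slide it flat along the channel between the rails until it drops into the shallow pocket, then let go of it. Feel for the pocket rather than lifting the blank into it from above, and be gentle: the glass chips if it is rammed against the bed. Leave the tape dispenser, the tray stack and the marker where they are.

Things in the scene. Friction and masses are not known exactly. Their poses are not given: they have to be found in the camera images.
- blank: Round flat lens blank on its holder, loose, 60 to 130 g. Green glass disc 40 mm across and 4 mm thick, on it a metal disc 35 mm across up to 7 mm above the underside, and in the middle an upright round metal stub 16 mm across that ends 36 mm above the underside (grip it there). Origin: centre of the underside; z is up along the stub. Slid freely (not held up) at under 20 mm/s it drops into the pocket.
- dish: Fixed round black rubber rest, 72 mm across, 8 mm high, flat on top. Origin: centre of its underside, on the table.
- bed: Fixed loading bed: grey base 280 (its x) by 96 mm (its y), origin at the centre of its underside, z up, x = direction of sliding. On it a flat aluminium strip, 62 mm wide; its top, the channel floor, lies 24 mm above the origin and does not give. Two dark steel rails stand 9 mm above the floor, from x = -85 to 140 mm; the strip may stick out at the ends.
- load (a point): Middle of the open loading end, on the channel floor: bed x = -108 mm, y = 0. No rails from bed x = -135 to -85 mm, floor 62 mm wide. Axes as the bed's.
- channel (a point): Point on the channel floor at bed x = 45 mm, y = 0, axes as the bed's. The rails' flared mouth starts 58 mm wide at bed x = -85 and narrows to 42.5 mm at -55; from there the channel is straight to 140 mm. Its one pocket, a round hole 43 mm across and 4 mm deep, dark-lined, on the centre line, lies unmeasured anywhere within 25 mm before or past this point along x, clamped where the last job left it.
- dispenser: Bystander: grey tape dispenser, 120 x 55 x 72 mm, loose, origin at the centre of its underside.
- trays: Bystander: stack of three clear lens trays, 170 x 120 x 38 mm, loose, origin at the centre of its underside.
- marker: Bystander: white marker pen with a black cap, 143 mm long, 14 mm thick, lying along its x axis, loose, origin at its underside.
Things that resemble listed ones, but are neither listed nor needed, are in the scene too. Leave any brown or pink look-alike of the blank alone.

How it is judged:
By the outcome, as a careful person would: the job done as asked, in the order asked, and still so for the second after the job is handed in, with the robot touching nothing.
It also fails if it takes over 64 s, if anything falls off the work surface, if the arm or the gripper's body presses on something with over 40 N, if the wrist force passes 120 N, or if a joint passes its speed limit or range.

ROBOT

A 6-joint arm with a two-finger parallel gripper is mounted at the origin on the work surface. World frame = base frame: x ahead of the robot, y to its left, z up, the work surface at z = 0. Lengths are in m, angles in rad, forces in N, time in s.
With the tool pointing down it reaches from about 0.35 to 0.925 m from the base axis. Payload 6.4 kg.
Tool frame: the origin (TCP) lies on the centre line of the jaws, within the pads' length; the fingertips stand 19 mm ahead of it and the grasp point (between the pads) is the TCP; z points along the fingers, x is the direction in which the jaws open and shut, and the axes are right-handed (so a half turn about z gives the same grasp; the last joint's range is limited). The gripper opens to 85 mm and grips with 20 to 120 N. Pads are 22 mm wide; open, the fingers measure 114 mm over their backs; the gripper's body (76 mm by 85 mm) begins 54 mm behind the grasp point. The pads swing forward as they close: fully open they stand 13 mm farther back than shut.
Start: joints at [-1.412, 0.245, 1.558, -0, 1.339, -0.174], TCP at [0.212, -0.614, 0.25] pointing down, gripper open.
Joint ranges: [-3.13, 3.13], [-1.02, 2.26], [0.13, 2.54], [-0.95, 4.09], [0.21, 2.88], [-2.74, 2.74]. Speed limits (rad/s): [2.57, 2.57, 3.14, 3.14, 3.14, 3.14].

INTERFACE

Orientations are given as a 3x3 rotation matrix whose columns are the frame's x, y, z axes.
In Python, from rig import readout, cams, job gives the robot as it stands.
- The arm moves only by the tool servo_tool, never from a script. Its argument "moves" is a list of rows, each a list of 3 entries, a list of its own where there are three numbers: the gripper's target within -1 to 1 (fully open at 1, half-way at 0, shut at -1), then the shift along the tool's x, y, z in m, then the turn about the tool's z in degrees. In form: [[grip, [dx, dy, dz], twist], ...]. A call has 1 to 12 rows; each row is the pose to reach, as a shift and turn from the pose commanded when the call began, along the tool's axes at that moment; what a row does not reach only later rows make up. A row lasts 1/10 s, in which the tool goes at most 50 mm and 8.59 degrees, less where a joint would pass 70% of its speed; a pose out of reach is approached as far as the arm can. A call with a gripper value outside its range is refused whole. The fingers move at their own pace and stop on an object; "grip_force" is the grip in N (left out, the last holds). Time passes only in rows, so rows that repeat a pose let the fingers close. It gives the time, the measured TCP pose, the force and the opening at its end, in the units of the state.
- readout.get_state(): the state, without advancing time (a new reading comes with each control period).
- cams.read_camera(name): name is "side" or "top"; returns the picture (420x560x3 uint8, blue, green, red); there is no depth.
- cams.get_calibration(name): a dict with "fx", "fy", "cx", "cy" (pixels), "camera_from_world" (4x4, takes a point from world to camera coordinates). Camera axes: x right, y up, looking along -z (the intrinsics and any distortion apply to the point x, -y, -z); pixel columns grow to the right and rows downward; lengths in m; the calibration is good to about 2 mm. A picture is of the moment at which its call begins. get_calibration takes no time and is no camera call.
- job.job_done(): hands the job in, once; it reports no verdict.
Trained networks look in the newest picture that a camera, given by its name, has taken for a name from the list of things; names that differ only in an ending like _2 or _b are one class to them, and where a whole thing is asked for, a point or a joint stands for the part that bears it (a point fixed in the world has none). Each returns a list of dicts, best first, with "score" (0 to 1); they miss things now and then, are a little off and sometimes report something else, mostly with a low value. They report only what shows in the picture. A call takes as long as a camera call. They do not tell look-alikes from the thing itself.
- cams.boxes_of(thing, camera): "box" ([centre column, centre row, width, height] in pixels, round what is visible of it).
- cams.landmark_of(thing, camera): "point" ([row, column] in pixels: a listed point, or the origin of a listed thing).
The state is a dict: "clock": time; "joint_positions": joint angles; "joint_velocities": joint speeds; "tau": joint torques, N m; "position": TCP position; "ee_rot": TCP orientation; "wrist_force": force on the tool from outside, world axes, zero at the start; "ft_torque": the same for the moment, N m; "width": finger opening in m.
Only numpy, scipy, OpenCV 4.12 (cv2) and the standard library are available. Lean on these libraries where they do the work, as an engineer would, in place of code of your own. Each camera call takes 0.05 s, during which the arm holds its last target.

## Working session

There is one attempt and no reset: what is moved stays moved. The work goes in short steps, Python scripts to look and compute and a tool call to move; the robot and the scene stay as the last step left them, time stands still between calls to the robot, and variables do not carry over. Pictures are saved under pics/ and viewed, and the job is handed in when it is done.

Besides the shell and the picture viewer there is one more tool, called after "Emit:" as a command line: name --argument value ..., lists and objects as JSON in quotes. servo_tool: Moves the arm, as the interface text tells. Its arguments: {"type":"object","properties":{"moves":{"type":"array"},"grip_force":{"type":"number"}},"required":["moves"]}

```bash
mkdir -p pics; ls
python3 - <<'E'
from rig import readout,cams,job
import cv2
for n in ("side","top"):
    cv2.imwrite(f"pics/{n}0.png",cams.read_camera(n))
    c=cams.get_calibration(n);print(n,{k:(v if not hasattr(v,'tolist') else v.tolist()) for k,v in c.items()})
    for t in ("blank","dish","bed"):
        print(t,[(r['score'],[round(x) for x in r['box']]) for r in cams.boxes_of(t,n)])
    for t in ("blank","dish","load","channel","bed"):
        print(t,[(r['score'],[round(x,1) for x in r['point']]) for r in cams.landmark_of(t,n)])
print(readout.get_state())
E
```

```text
pics
side {'fx': 380.2951585851161, 'fy': 380.2951585851161, 'cx': 279.2791861756927, 'cy': 209.60871383366475, 'camera_from_world': [[-0.9190395127437292, -0.39400993939891993, -0.011069854137635473, 0.5192967965120125], [0.290688485451941, -0.6964717664530778, 0.6560695717371645, -0.19632684504157247], [-0.2662077730672524, 0.5997359804018676, 0.754619225417684, -0.7533378123612383], [0.0, 0.0, 0.0, 1.0]]}
blank [(0.83, [366, 276, 16, 19]), (0.76, [320, 258, 17, 19]), (0.76, [319, 216, 15, 18]), (0.63, [300, 291, 23, 20])]
dish []
bed [(0.68, [237, 237, 116, 112])]
blank [(0.79, [218.2, 315.3]), (0.77, [295.8, 297.4]), (0.75, [280.5, 368.7]), (0.61, [260.7, 318.6])]
dish [(0.63, [258.3, 315.3])]
load [(0.71, [195.8, 268.2])]
channel [(0.67, [235.8, 229.4])]
bed [(0.68, [192.0, 266.6]), (0.61, [230.3, 243.6])]
top {'fx': 472.72135035509876, 'fy': 472.72135035509876, 'cx': 277.73097712965915, 'cy': 204.20088626080053, 'camera_from_world': [[0.026385100621588192, -0.999631957397844, 0.006306838680641086, -0.046832740658687845], [0.9796102702956068, 0.027112592727070155, 0.199069399072
[... 745 characters left out ...]
3869496e+00, -1.74082608e-01]), 'joint_velocities': array([-4.25255283e-04,  7.60210815e-04, -7.01016372e-05,  6.36299382e-04,
       -1.73146751e-03, -1.46611410e-03]), 'tau': array([-7.11103148e-04, -4.29514503e+01, -3.26430058e+01, -2.47914950e-04,
        4.40931217e-04,  4.68003407e-06]), 'position': array([ 0.2123579 , -0.61436174,  0.25032694]), 'ee_rot': array([[ 3.26669391e-01, -9.45138672e-01,  1.50462779e-05],
       [-9.45138670e-01, -3.26669391e-01, -5.89523246e-05],
       [ 6.06332802e-05,  5.03710091e-06, -9.99999998e-01]]), 'wrist_force': array([-0.38737068,  0.63604607, -0.10554918]), 'ft_torque': array([-0.01479529,  0.02565291, -0.0544581 ]), 'width': 0.08530875672145957}
```

Run:
```python
import cv2
a=cv2.imread("pics/top0.png")[130:330,150:390]; cv2.imwrite("pics/top0c.png",cv2.resize(a,None,fx=3,fy=3,interpolation=cv2.INTER_CUBIC))
a=cv2.imread("pics/side0.png")[150:340,150:410]; cv2.imwrite("pics/side0c.png",cv2.resize(a,None,fx=3,fy=3,interpolation=cv2.INTER_CUBIC))
```

```text
(no output)
```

View pics/top0.png

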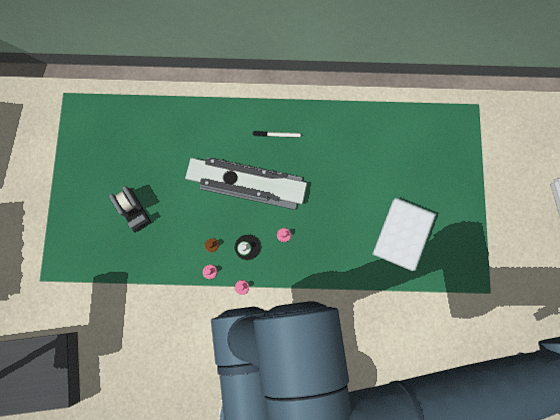

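View pics/top0c.png

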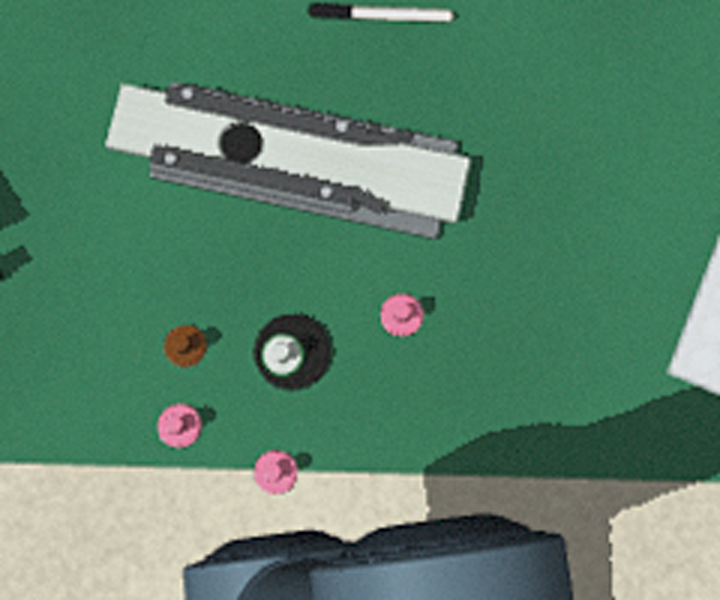

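View pics/side0c.png

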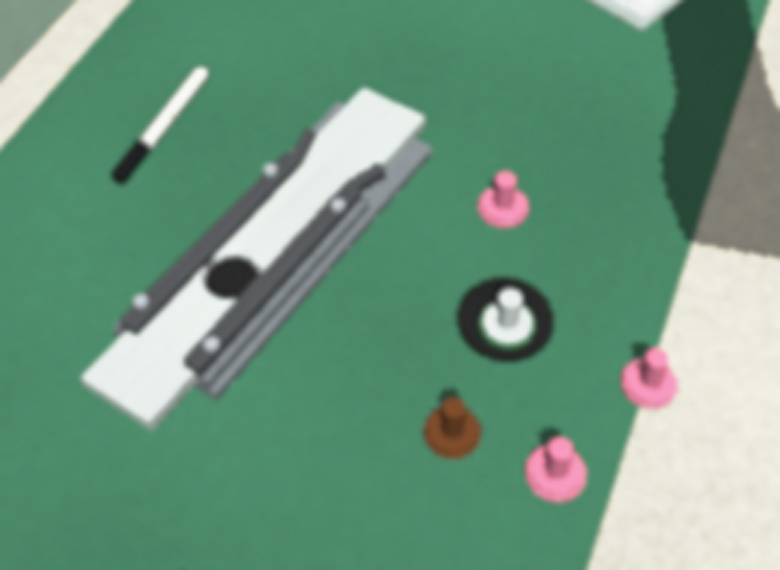

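```bash
cat > h.py <<'E'
import numpy as np, cv2
from rig import cams
def proj(n,P):
    c=cams.get_calibration(n); P=np.atleast_2d(P).astype(float)
    p=(np.c_[P,np.ones(len(P))]@np.array(c['camera_from_world']).T)[:,:3]
    return np.c_[c['cx']+c['fx']*p[:,0]/-p[:,2], c['cy']+c['fy']*-p[:,1]/-p[:,2]]
def back(n,uv,z):
    c=cams.get_calibration(n); M=np.array(c['camera_from_world']);R=M[:3,:3];o=-R.T@M[:3,3]
    d=R.T@np.array([(uv[0]-c['cx'])/c['fx'],-(uv[1]-c['cy'])/c['fy'],-1])
    return (o+d*(z-o[2])/d[2])
E
python3 - <<'E'
from h import *
for k in cams.get_calibration("top"): print(k,end=' ')
T=lambda p:(p[0]/3+150-1/3,p[1]/3+130-1/3); S=lambda p:(p[0]/3+150-1/3,p[1]/3+150-1/3)
for nm,t,s,z in [("loadend",(463,189.5),(395,103.5),.024),("c1",(470,157),(365,87),.024),("c2",(456,222),(425,120),.024),("far",(114,115),(117,403),.024),("pocket",(241,143),(231,278),.023),
  ("blankdisc",(283,354),(508,322),.015),("stubtop",(284,350.5),(510,297),.044),("dish",(293,352),(505,320),.008)]:
    print(nm,back("top",T(t),z).round(4),back("side",S(s),z).round(4))
E
```

```text
fx fy cx cy camera_from_world loadend [ 0.6061 -0.1051  0.024 ] [ 0.6019 -0.0998  0.024 ]
c1 [ 0.6378 -0.1112  0.024 ] [ 0.6332 -0.1082  0.024 ]
c2 [ 0.5746 -0.099   0.024 ] [ 0.5716 -0.0917  0.024 ]
far [0.6695 0.2283 0.024 ] [0.6642 0.2346 0.024 ]
pocket [0.6457 0.1063 0.023 ] [0.6432 0.112  0.023 ]
blankdisc [0.4471 0.0589 0.015 ] [0.4439 0.0645 0.015 ]
stubtop [0.4472 0.0561 0.044 ] [0.4449 0.0633 0.044 ]
dish [0.45   0.0501 0.008 ] [0.4476 0.0591 0.008 ]
```

Emit:
servo_tool --moves '[[0,[-0.281,-0.2205,0],15],[0,[-0.562,-0.441,0.05],29.7],[0,[-0.562,-0.441,0.05],29.7],[0,[-0.562,-0.441,0.05],29.7],[0,[-0.562,-0.441,0.05],29.7],[0,[-0.562,-0.441,0.05],29.7],[0,[-0.562,-0.441,0.05],29.7],[0,[-0.562,-0.441,0.05],29.7],[0,[-0.562,-0.441,0.05],29.7],[0,[-0.562,-0.441,0.05],29.7],[0,[-0.562,-0.441,0.05],29.7],[0,[-0.562,-0.441,0.05],29.7]]' --grip_force 20

```text
clock: 2.1
position: [0.4081, -0.0468, 0.2094]
ee_rot: [[-0.185, -0.983, 0.002], [-0.983, 0.185, -0.001], [0.0, -0.002, -1.0]]
wrist_force: [1.8, -0.5, -0.2]
width: 0.0425
```

Emit:
servo_tool --moves '[[0,[-0.05,-0.008,0.02],0],[0,[-0.1,-0.015,0.05],0],[0,[-0.105,-0.016,0.07],0],[0,[-0.105,-0.016,0.07],0],[0,[-0.105,-0.016,0.07],0]]'

```text
clock: 2.6
position: [0.4427, 0.0515, 0.1391]
ee_rot: [[-0.184, -0.983, -0.001], [-0.983, 0.184, -0.0], [0.0, 0.001, -1.0]]
wrist_force: [-0.8, -0.4, 1.3]
width: 0.0427
```

Run:
```python
from h import *
from rig import readout
s=readout.get_state();print(s['clock'],s['position'].round(4),s['ee_rot'].round(4).tolist(),s['joint_positions'].round(2))
for n in ("side","top"):
    im=cams.read_camera(n)
    u,v=[int(x) for x in proj(n,(0.446,.061,.07))[0]]
    a=im[v-70:v+70,u-90:u+90]; print(n,u,v)
    cv2.imwrite(f"pics/{n}1.png",cv2.resize(a,None,fx=4,fy=4,interpolation=cv2.INTER_CUBIC))
    R=s['ee_rot'];p=s['position']
    for nm,q in [("tcp",p),("tip+",p+R@[.021,0,.012]),("tip-",p+R@[-.021,0,.012])]:
        x=proj(n,q)[0]; print(nm,((x-[u-90,v-70])*4).round(1))
```

```text
2.6 [0.4427 0.0515 0.1391] [[-0.1837, -0.983, -0.0008], [-0.983, 0.1837, -0.0002], [0.0003, 0.0007, -1.0]] [-0.14 -0.11  2.15 -0.    1.1   1.62]
side 320 240
tcp [384.6 183.8]
tip+ [403.3 172.2]
tip- [361.2 227.7]
top 241 245
tcp [370.9 276.6]
tip+ [404.3 285.7]
tip- [339.9 271.9]
```

View pics/side1.png

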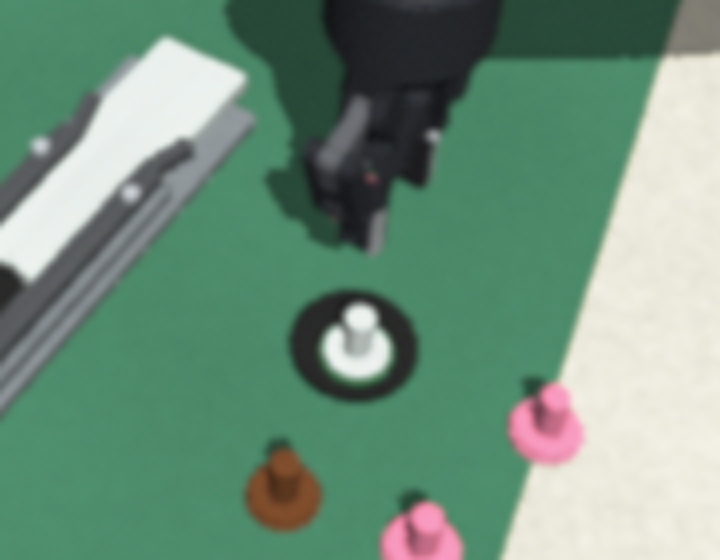

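View pics/top1.png

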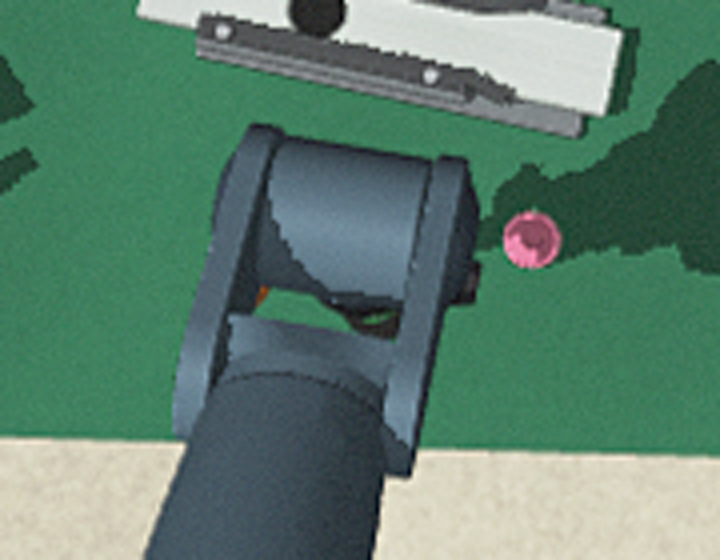

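Emit:
servo_tool --moves '[[0,[-0.006,-0.001,0.03],0],[0,[-0.009,-0.001,0.055],0],[0,[-0.009,-0.001,0.055],0],[0,[-0.009,-0.001,0.055],0]]'

```text
clock: 3.1
position: [0.4462, 0.0594, 0.0853]
ee_rot: [[-0.186, -0.983, 0.002], [-0.983, 0.186, -0.0], [-0.0, -0.002, -1.0]]
wrist_force: [0.5, -0.0, 0.6]
width: 0.0428
```

```bash
cat > look.py <<'E'
from h import *
from rig import readout
import sys
tag=sys.argv[1]; P=[float(x) for x in sys.argv[2:5]]
s=readout.get_state();print(s['clock'],s['position'].round(4),s['wrist_force'].round(2),s['width'],s['joint_velocities'].round(3))
n="side"; im=cams.read_camera(n); cv2.imwrite(f"pics/{tag}_raw.png",im)
u,v=[int(x) for x in proj(n,P)[0]]
a=im[max(v-45,0):v+45,u-60:u+60]
print("origin",u-60,v-45,"x6")
cv2.imwrite(f"pics/{tag}.png",cv2.resize(a,None,fx=6,fy=6,interpolation=cv2.INTER_CUBIC))
R=s['ee_rot'];p=s['position']; f=lambda q:((proj(n,q)[0]-[u-60,v-45]+.5)*6).round(1)
print("tcp",f(p))
for sx in(1,-1):
  for sy in (1,-1): print(sx,sy,f(p+R@[sx*s['width']/2,sy*.011,.014]))
E
python3 look.py s2 .446 .061 .05
```

```text
3.1 [0.4462 0.0594 0.0853] [ 0.53 -0.05  0.63] 0.04282883324327247 [ 0.005 -0.019 -0.02   0.    -0.007  0.002]
origin 259 201 x6
tcp [375.4 208.3]
1 1 [431.  205.5]
1 -1 [375.7 177.8]
-1 1 [369.1 290.3]
-1 -1 [312.8 260.9]
```

View pics/s2.png

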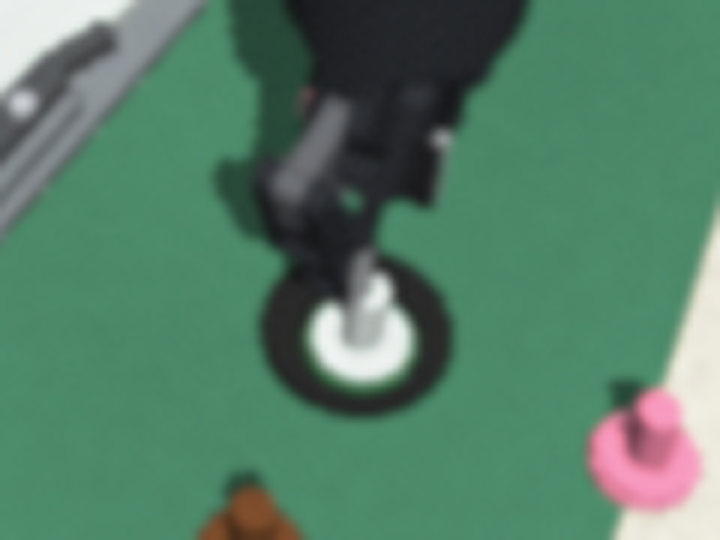

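Emit:
servo_tool --moves '[[0,[0,0,0.02],0],[0,[0,0,0.04],0],[0,[0,0,0.04],0],[0,[0,0,0.04],0]]'

```text
clock: 3.55
position: [0.4465, 0.0599, 0.0455]
ee_rot: [[-0.185, -0.983, 0.002], [-0.983, 0.185, -0.0], [-0.0, -0.002, -1.0]]
wrist_force: [0.6, 0.5, -0.6]
width: 0.0431
```

```bash
python3 look.py s3 .446 .061 .05
```

```text
3.55 [0.4465 0.0599 0.0455] [ 0.64  0.47 -0.59] 0.043122144156604786 [ 0.004 -0.012 -0.01  -0.001 -0.005  0.001]
origin 259 201 x6
tcp [366.1 277.7]
1 1 [419.9 273.2]
1 -1 [366.7 245.9]
-1 1 [359.8 357.5]
-1 -1 [305.6 328.5]
```

View pics/s3.png

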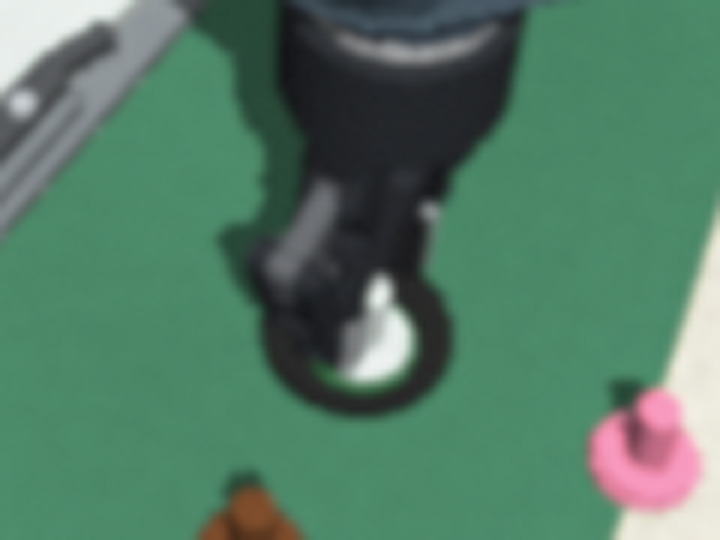

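Emit:
servo_tool --moves '[[0,[0,0,0.007],0],[-0.3,[0,0,0.007],0],[-0.45,[0,0,0.007],0],[-0.45,[0,0,0.007],0],[-0.45,[0,0,0.007],0]]'

```text
clock: 4.1
position: [0.4456, 0.0602, 0.0372]
ee_rot: [[-0.184, -0.983, 0.0], [-0.983, 0.184, -0.0], [-0.0, -0.0, -1.0]]
wrist_force: [0.8, 0.5, -0.3]
width: 0.0236
```

```bash
python3 look.py s4 .446 .061 .05
```

```text
4.1 [0.4456 0.0602 0.0372] [ 0.8   0.54 -0.26] 0.023605479481178374 [-0.001  0.002 -0.001  0.001 -0.001  0.   ]
origin 259 201 x6
tcp [366.7 293. ]
1 1 [407.  306.7]
1 -1 [353.9 279.2]
-1 1 [374.3 352.8]
-1 -1 [320.7 324.3]
```

View pics/s4.png

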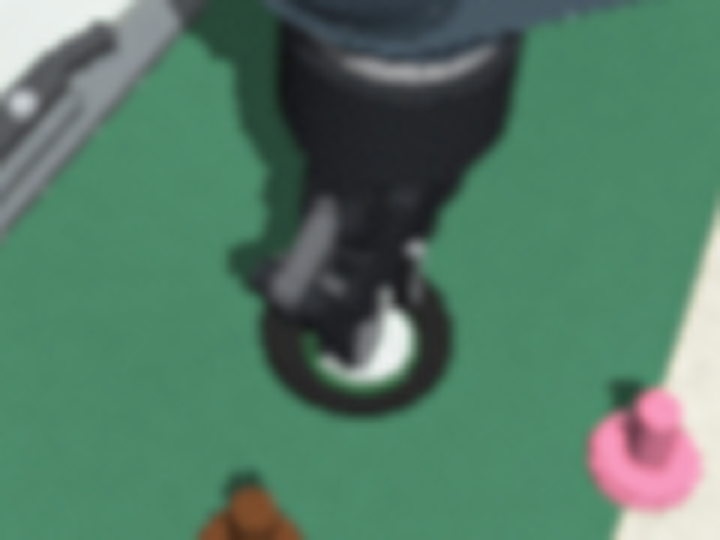

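Emit:
servo_tool --moves '[[-0.55,[0,0,0],0],[-0.6,[0,0,0],0],[-0.75,[0,0,0],0],[-0.75,[0,0,0],0],[-0.75,[0,0,0],0],[-0.75,[0,0,0],0]]'

```text
clock: 4.75
position: [0.4456, 0.0603, 0.0372]
ee_rot: [[-0.185, -0.983, 0.0], [-0.983, 0.185, 0.0], [-0.0, -0.0, -1.0]]
wrist_force: [-1.0, 1.3, 3.9]
width: 0.0154
```

Emit:
servo_tool --moves '[[-0.75,[0,0,-0.005],0],[-0.75,[0,0,-0.03],0],[-0.75,[0,0,-0.06],0],[-0.75,[0,0,-0.06],0],[-0.75,[0,0,-0.06],0]]'

```text
clock: 5.25
position: [0.4455, 0.0601, 0.0972]
ee_rot: [[-0.184, -0.983, 0.001], [-0.983, 0.184, -0.0], [0.0, -0.001, -1.0]]
wrist_force: [0.8, 0.7, -1.9]
width: 0.0152
```

```bash
python3 look.py s5 .446 .061 .08;python3 - <<'E'
from h import *
print("load",back("top",(289,190.1),.024).round(4),back("side",(268.2,195.8),.024).round(4))
print("chan",back("top",(232.3,175.9),.024).round(4),back("side",(229.4,235.8),.024).round(4))
print("bed",back("top",(248.3,187.5),.0).round(4),back("side",(243.6,230.3),.0).round(4))
E
```

```text
5.25 [0.4455 0.0601 0.0972] [ 0.77  0.72 -1.93] 0.015223168663007778 [ 0.     0.03   0.026  0.001  0.002 -0.002]
origin 260 192 x6
tcp [373.4 243.1]
1 1 [409.8 267.6]
1 -1 [353.4 239.3]
-1 1 [387.6 297.9]
-1 -1 [330.9 269. ]
load [ 0.6128 -0.0625  0.024 ] [ 0.6159 -0.0507  0.024 ]
chan [0.6498 0.0999 0.024 ] [0.6457 0.0943 0.024 ]
bed [0.6229 0.0546 0.    ] [0.6336 0.0522 0.    ]
```

View pics/s5.png

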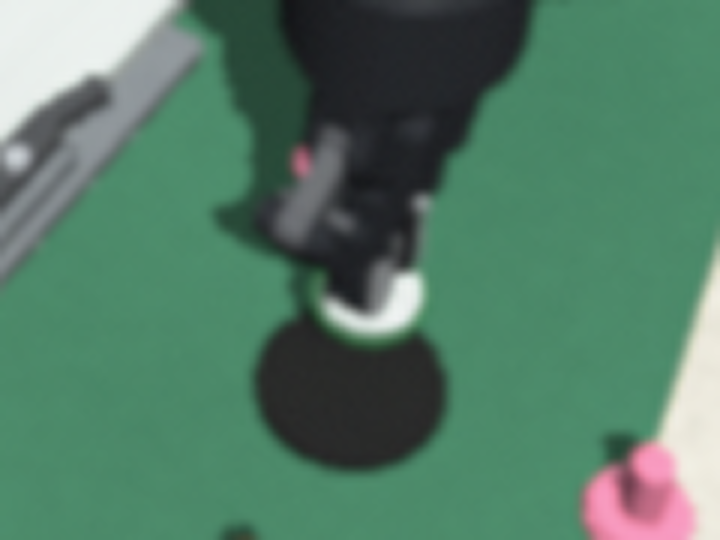

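```bash
cat > ov.py <<'E'
# overlay of the blank model at given underside centre(s) on raw pic
from h import *
import sys
tag=sys.argv[1]; out=sys.argv[2]; c=[float(x) for x in sys.argv[3:6]]
im=cv2.imread(f"pics/{tag}_raw.png"); u,v=[int(x) for x in proj("side",c)[0]]
u0,v0=u-40,v-30; K=9
a=cv2.resize(im[v0:v0+60,u0:u0+80],None,fx=K,fy=K,interpolation=cv2.INTER_CUBIC)
t=np.linspace(0,2*np.pi,80)
for r,z,col in ((.020,0,(0,0,255)),(.020,.004,(0,160,255)),(.0175,.007,(255,0,0))):
    q=proj("side",np.c_[c[0]+r*np.cos(t),c[1]+r*np.sin(t),0*t+c[2]+z]); q=((q-[u0,v0]+.5)*K).astype(int)
    cv2.polylines(a,[q.reshape(-1,1,2)],True,col,1)
cv2.imwrite(f"pics/{out}.png",a)
E
python3 ov.py s5 s5o .4455 .0601 .068
```

```text
(no output)
```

View pics/s5o.png

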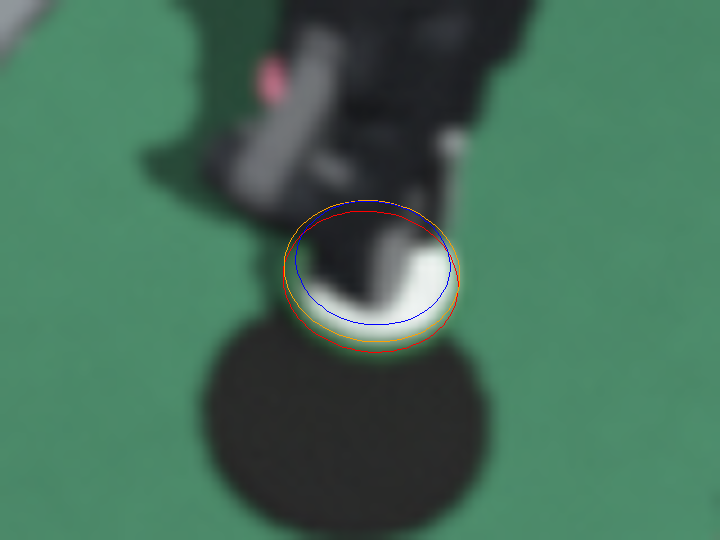

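Run:
```python
from h import *
L=np.array([.6041,-.1039]);u=np.array([.1851,.9827]);w=np.array([-.9827,.1851])
T=lambda p:(p[0]/3+150-1/3,p[1]/3+130-1/3); S=lambda p:(p[0]/3+150-1/3,p[1]/3+150-1/3)
for nm,cam,p,z in [("far rail up","top",(168,97),.033),("far rail low","top",(151,158),.033),("mouth low","top",(388,208),.033),("mouth up?","top",(408,137),.033),("base low right","top",(439,231),.02),("base up right","top",(458,146),.02),("base low left","top",(150,175),.02),
 ("S far up","side",(122,327),.033),("S far low","side",(188,362),.033),("S mouth low","side",(383,172),.033),("S mouth up","side",(312,134),.033),("S base low r","side",(430,150),.02),("S base low l","side",(215,392),.02),("loadT","top",None,0)]:
    if p is None: continue
    b=back(cam,T(p) if cam=="top" else S(p),z)[:2]+(np.array([-.0016,.0014]) if cam=="top" else np.array([.0017,-.0043]))
    print(nm,((b-L)@u).round(4),((b-L)@w).round(4))
```

```text
far rail up 0.2918 -0.0269
far rail low 0.2931 0.0344
mouth low 0.0653 0.0341
mouth up? 0.0613 -0.0369
base low right 0.0143 0.0427
base up right 0.0134 -0.0419
base low left 0.2927 0.0479
S far up 0.2959 -0.0325
S far low 0.2921 0.0249
S mouth low 0.0751 0.0394
S mouth up 0.0727 -0.0314
S base low r 0.025 0.0514
S base low l 0.2951 0.0492
```

Emit:
servo_tool --moves '[[-0.75,[0.017,-0.037,0],0],[-0.75,[0.034,-0.074,0],0],[-0.75,[0.052,-0.111,0],0],[-0.75,[0.07,-0.149,0],0],[-0.75,[0.087,-0.186,0],0],[-0.75,[0.087,-0.186,0.01],0],[-0.75,[0.087,-0.186,0.025],0],[-0.75,[0.087,-0.186,0.03],0],[-0.75,[0.087,-0.186,0.03],0],[-0.75,[0.087,-0.186,0.03],0]]'

```text
clock: 6.3
position: [0.6114, -0.0588, 0.0666]
ee_rot: [[-0.184, -0.983, -0.001], [-0.983, 0.184, 0.0], [-0.0, 0.001, -1.0]]
wrist_force: [-0.9, 0.3, -0.5]
width: 0.015
```

```bash
python3 look.py s6 .6124 -.0597 .04; python3 ov.py s6 s6o .6117 -.0605 .038
```

```text
6.3 [ 0.6114 -0.0588  0.0666] [-0.87  0.34 -0.48] 0.015013078993217324 [-0.001 -0.014 -0.019 -0.002 -0.001  0.002]
origin 210 144 x6
tcp [367.7 229.4]
1 1 [402.  253.9]
1 -1 [356.8 232.6]
-1 1 [380.8 276.5]
-1 -1 [335.4 254.9]
```

View pics/s6.png

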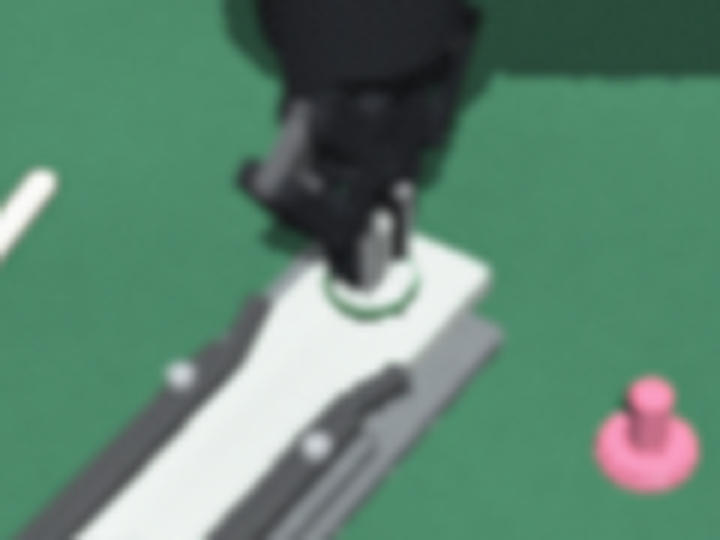

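Emit:
servo_tool --moves '[[-0.75,[0,0,0.003],0],[-0.75,[0,0,0.006],0],[-0.75,[0,0,0.009],0],[-0.75,[0,0,0.009],0],[-0.75,[0,0,0.0095],0],[-0.75,[0,0,0.01],0],[-0.75,[0,0,0.0105],0],[-0.75,[0,0,0.011],0]]'

```text
clock: 7.15
position: [0.6123, -0.0597, 0.0561]
ee_rot: [[-0.185, -0.983, 0.0], [-0.983, 0.185, -0.0], [0.0, -0.0, -1.0]]
wrist_force: [-0.9, 0.3, -1.5]
width: 0.0152
```

Emit:
servo_tool --moves '[[-0.75,[0,0,0.0005],0],[-0.75,[0,0,0.001],0]]'

```text
clock: 7.35
position: [0.6122, -0.0596, 0.055]
ee_rot: [[-0.185, -0.983, 0.0], [-0.983, 0.185, 0.0], [-0.0, -0.0, -1.0]]
wrist_force: [-0.2, 0.3, -0.8]
width: 0.0151
```

Emit:
servo_tool --moves '[[-0.75,[0,0,0.0003],0],[-0.75,[0,0,0.0006],0],[-0.75,[0,0,0.001],0]]'

```text
clock: 7.65
position: [0.6122, -0.0596, 0.054]
ee_rot: [[-0.184, -0.983, -0.0], [-0.983, 0.184, -0.0], [0.0, 0.0, -1.0]]
wrist_force: [-1.2, -0.5, -0.7]
width: 0.0154
```

Emit:
servo_tool --moves '[[-0.75,[0,0,0.0003],0],[-0.75,[0,0,0.0006],0]]'

```text
clock: 7.85
position: [0.6122, -0.0596, 0.0534]
ee_rot: [[-0.185, -0.983, 0.0], [-0.983, 0.185, -0.0], [-0.0, -0.0, -1.0]]
wrist_force: [0.6, 0.1, -0.6]
width: 0.0154
```

Emit:
servo_tool --moves '[[-0.75,[0,0,0.0002],0],[-0.75,[0,0,0.0004],0]]'

```text
clock: 8.05
position: [0.6122, -0.0596, 0.0533]
ee_rot: [[-0.184, -0.983, -0.0], [-0.983, 0.184, 0.0], [0.0, 0.0, -1.0]]
wrist_force: [-2.0, 0.0, 2.8]
width: 0.015
```

Emit:
servo_tool --moves '[[-0.75,[0,0,0.0002],0],[-0.75,[0,0,0.0002],0]]'

```text
clock: 8.25
position: [0.6123, -0.0596, 0.0532]
ee_rot: [[-0.184, -0.983, -0.0], [-0.983, 0.184, -0.0], [0.0, 0.0, -1.0]]
wrist_force: [-2.1, 2.3, 2.5]
width: 0.0156
```

Emit:
servo_tool --moves '[[-0.6,[0,0,0],0],[-0.5,[0,0,0],0],[-0.5,[0,0,0],0],[-0.5,[0,0,0],0],[-0.5,[0,0,-0.002],0],[-0.5,[0,0,-0.002],0]]'

```text
clock: 8.85
position: [0.6125, -0.0597, 0.0551]
ee_rot: [[-0.185, -0.983, 0.001], [-0.983, 0.185, -0.0], [0.0, -0.001, -1.0]]
wrist_force: [0.1, -0.4, -0.6]
width: 0.0212
```

```bash
python3 look.py s7 .6124 -.0597 .04
```

```text
8.85 [ 0.6125 -0.0597  0.0551] [ 0.08 -0.37 -0.56] 0.021197356166081902 [ 0.001  0.001  0.    -0.    -0.002  0.001]
origin 210 144 x6
tcp [366.9 247.7]
1 1 [405.1 267.1]
1 -1 [360.5 245.9]
-1 1 [375.4 298.9]
-1 -1 [330.4 277.2]
```

View pics/s7.png

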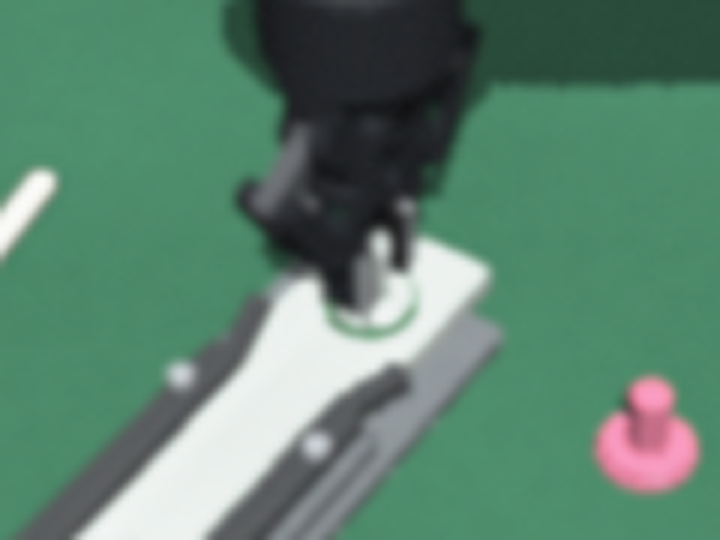

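Emit:
servo_tool --moves '[[-0.5,[-0.0015,0,0],0],[-0.5,[-0.003,0,0],0],[-0.5,[-0.0045,0,0],0],[-0.5,[-0.006,0,0],0],[-0.5,[-0.0075,0,0],0],[-0.5,[-0.009,0,0],0],[-0.5,[-0.0105,0,0],0],[-0.5,[-0.012,0,0],0],[-0.5,[-0.0135,0,0],0],[-0.5,[-0.015,0,0],0],[-0.5,[-0.0165,0,0],0],[-0.5,[-0.018,0,0],0]]'

```text
clock: 10.1
position: [0.6156, -0.0418, 0.0548]
ee_rot: [[-0.185, -0.983, 0.0], [-0.983, 0.185, 0.0], [-0.0, -0.0, -1.0]]
wrist_force: [0.3, -0.9, 0.6]
width: 0.0213
```

```bash
python3 look.py s8 .6157 -.042 .04
```

```text
10.1 [ 0.6156 -0.0418  0.0548] [ 0.33 -0.94  0.55] 0.021279875990091023 [ 0.024  0.004 -0.005 -0.     0.003  0.024]
origin 206 148 x6
tcp [365.2 251.9]
1 1 [404.3 271. ]
1 -1 [359.4 249.4]
-1 1 [373.8 303.7]
-1 -1 [328.6 281.5]
```

View pics/s8.png

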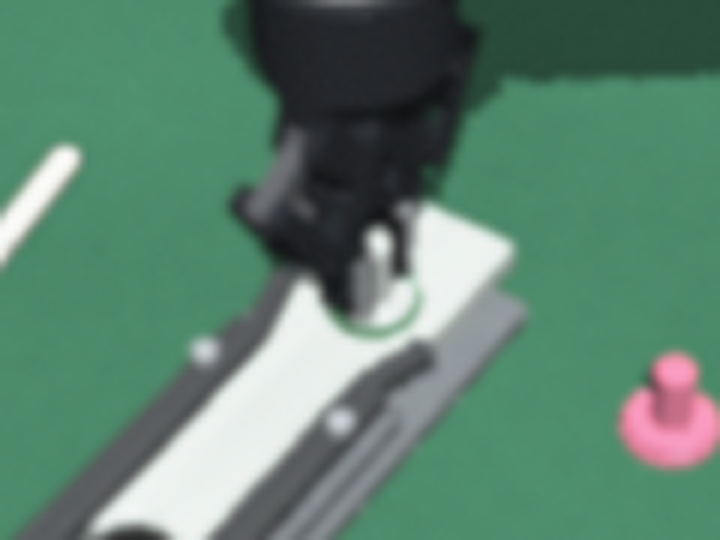

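Pushed along flat (disc rim at about (375,310)), centred ahead of the mouth. Continue.

Emit:
servo_tool --moves '[[-0.5,[-0.0015,0,0],0],[-0.5,[-0.003,0,0],0],[-0.5,[-0.0045,0,0],0],[-0.5,[-0.006,0,0],0],[-0.5,[-0.0075,0,0],0],[-0.5,[-0.009,0,0],0],[-0.5,[-0.0105,0,0],0],[-0.5,[-0.012,0,0],0],[-0.5,[-0.0135,0,0],0],[-0.5,[-0.015,0,0],0],[-0.5,[-0.0165,0,0],0],[-0.5,[-0.018,0,0],0]]'

```text
clock: 11.35
position: [0.6189, -0.0241, 0.0548]
ee_rot: [[-0.184, -0.983, 0.0], [-0.983, 0.184, -0.0], [0.0, -0.0, -1.0]]
wrist_force: [-0.6, -1.6, 0.1]
width: 0.021
```

Emit:
servo_tool --moves '[[-0.5,[-0.001,0,0],0],[-0.5,[-0.002,0,0],0],[-0.5,[-0.003,0,0],0],[-0.5,[-0.004,0,0],0],[-0.5,[-0.005,0,0],0],[-0.5,[-0.006,0,0],0],[-0.5,[-0.007,0,0],0],[-0.5,[-0.008,0,0],0]]'

```text
clock: 12.15
position: [0.6203, -0.0163, 0.0548]
ee_rot: [[-0.185, -0.983, -0.0], [-0.983, 0.185, -0.0], [0.0, 0.0, -1.0]]
wrist_force: [-0.3, -1.0, 0.4]
width: 0.0214
```

```bash
python3 look.py s9 .622 -.015 .04
```

```text
12.15 [ 0.6203 -0.0163  0.0548] [-0.25 -0.98  0.44] 0.021402735645515647 [ 0.017  0.003 -0.006  0.001  0.002  0.015]
origin 199 155 x6
tcp [368.9 250.1]
1 1 [409.2 268.9]
1 -1 [363.9 246.6]
-1 1 [377.5 302.8]
-1 -1 [332.  279.9]
```

View pics/s9.png

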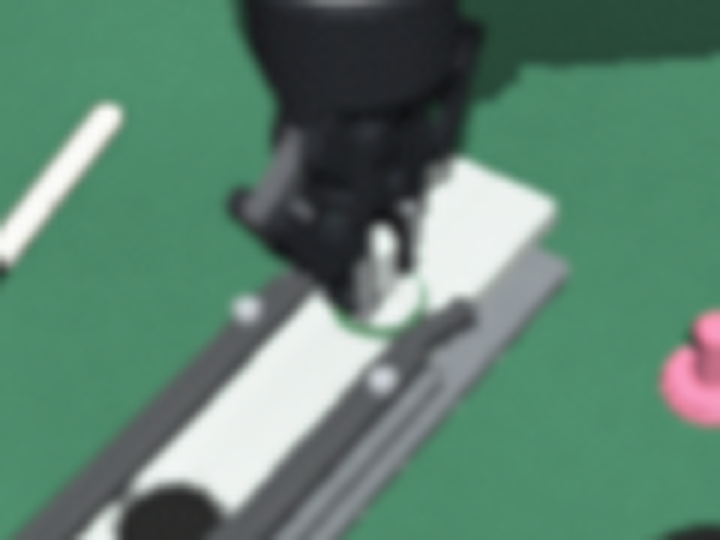

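Emit:
servo_tool --moves '[[-0.5,[-0.0015,0,0],0],[-0.5,[-0.003,0,0],0],[-0.5,[-0.0045,0,0],0],[-0.5,[-0.006,0,0],0],[-0.5,[-0.0075,0,0],0],[-0.5,[-0.009,0,0],0],[-0.5,[-0.0105,0,0],0],[-0.5,[-0.012,0,0],0],[-0.5,[-0.0135,0,0],0],[-0.5,[-0.015,0,0],0],[-0.5,[-0.0165,0,0],0],[-0.5,[-0.018,0,0],0]]'

```text
clock: 13.4
position: [0.6237, 0.0015, 0.0548]
ee_rot: [[-0.185, -0.983, 0.0], [-0.983, 0.185, 0.0], [-0.0, -0.0, -1.0]]
wrist_force: [1.3, -0.0, 0.1]
width: 0.0213
```

Emit:
servo_tool --moves '[[-0.5,[-0.0015,0,0],0],[-0.5,[-0.003,0,0],0],[-0.5,[-0.0045,0,0],0],[-0.5,[-0.006,0,0],0],[-0.5,[-0.0075,0,0],0],[-0.5,[-0.009,0,0],0],[-0.5,[-0.0105,0,0],0],[-0.5,[-0.012,0,0],0],[-0.5,[-0.0135,0,0],0],[-0.5,[-0.015,0,0],0],[-0.5,[-0.0165,0,0],0],[-0.5,[-0.018,0,0],0]]'

```text
clock: 14.6
position: [0.627, 0.0192, 0.0548]
ee_rot: [[-0.184, -0.983, -0.0], [-0.983, 0.184, 0.0], [-0.0, 0.0, -1.0]]
wrist_force: [0.1, 0.0, -0.4]
width: 0.0216
```

```bash
python3 look.py s10 .628 .019 .04
```

```text
14.6 [0.627  0.0192 0.0548] [ 0.11  0.   -0.36] 0.021632420872794978 [ 0.026  0.007 -0.009  0.001  0.002  0.024]
origin 190 164 x6
tcp [367.5 254.2]
1 1 [409.6 272.4]
1 -1 [363.8 249.1]
-1 1 [376.2 308.3]
-1 -1 [330.1 284.2]
```

View pics/s10.png

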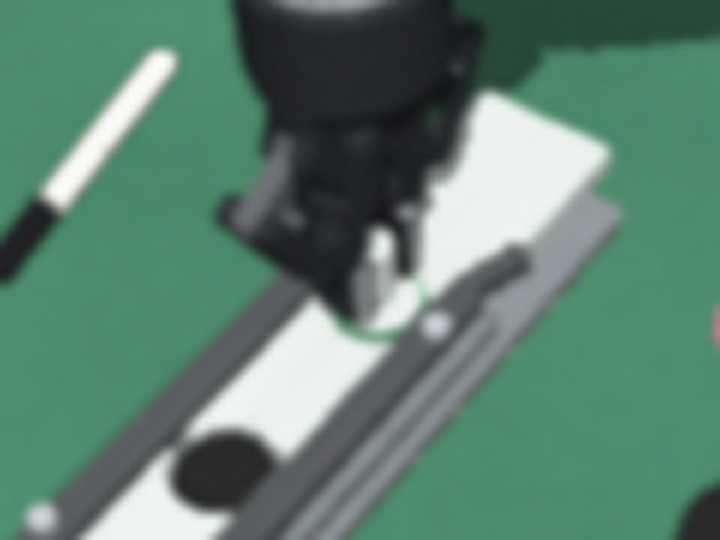

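Emit:
servo_tool --moves '[[-0.5,[-0.0015,0,0],0],[-0.5,[-0.003,0,0],0],[-0.5,[-0.0045,0,0],0],[-0.5,[-0.006,0,0],0],[-0.5,[-0.0075,0,0],0],[-0.5,[-0.009,0,0],0],[-0.5,[-0.0105,0,0],0],[-0.5,[-0.012,0,0],0],[-0.5,[-0.0135,0,0],0],[-0.5,[-0.015,0,0],0],[-0.5,[-0.0165,0,0],0],[-0.5,[-0.018,0,0],0]]'

```text
clock: 15.85
position: [0.6303, 0.0368, 0.0548]
ee_rot: [[-0.185, -0.983, -0.0], [-0.983, 0.185, 0.0], [0.0, 0.0, -1.0]]
wrist_force: [0.7, -0.7, 0.1]
width: 0.0217
```

Emit:
servo_tool --moves '[[-0.5,[-0.0015,0,0],0],[-0.5,[-0.003,0,0],0],[-0.5,[-0.0045,0,0],0],[-0.5,[-0.006,0,0],0],[-0.5,[-0.0075,0,0],0],[-0.5,[-0.009,0,0],0],[-0.5,[-0.0105,0,0],0],[-0.5,[-0.012,0,0],0],[-0.5,[-0.0135,0,0],0],[-0.5,[-0.015,0,0],0],[-0.5,[-0.0165,0,0],0],[-0.5,[-0.018,0,0],0]]'

```text
clock: 17.05
position: [0.6337, 0.0545, 0.0548]
ee_rot: [[-0.185, -0.983, 0.0], [-0.983, 0.185, -0.0], [0.0, -0.0, -1.0]]
wrist_force: [0.6, -0.7, -0.1]
width: 0.0214
```

Emit:
servo_tool --moves '[[-0.5,[-0.0015,0,0],0],[-0.5,[-0.003,0,0],0],[-0.5,[-0.0045,0,0],0],[-0.5,[-0.006,0,0],0],[-0.5,[-0.0075,0,0],0],[-0.5,[-0.009,0,0],0],[-0.5,[-0.0105,0,0],0],[-0.5,[-0.012,0,0],0],[-0.5,[-0.0135,0,0],0],[-0.5,[-0.015,0,0],0],[-0.5,[-0.0165,0,0],0],[-0.5,[-0.018,0,0],0]]'

```text
clock: 18.25
position: [0.6369, 0.0722, 0.0548]
ee_rot: [[-0.185, -0.983, -0.0], [-0.983, 0.185, -0.0], [0.0, 0.0, -1.0]]
wrist_force: [1.1, -0.5, 0.2]
width: 0.0209
```

```bash
python3 look.py s11 .638 .073 .04
```

```text
18.25 [0.6369 0.0722 0.0548] [ 1.1  -0.51  0.19] 0.02091730650503058 [ 0.025  0.009 -0.012  0.002  0.004  0.023]
origin 176 180 x6
tcp [363.7 250.1]
1 1 [407.9 268.3]
1 -1 [361.4 243.2]
-1 1 [373.4 305.4]
-1 -1 [326.6 279.6]
```

View pics/s11.png

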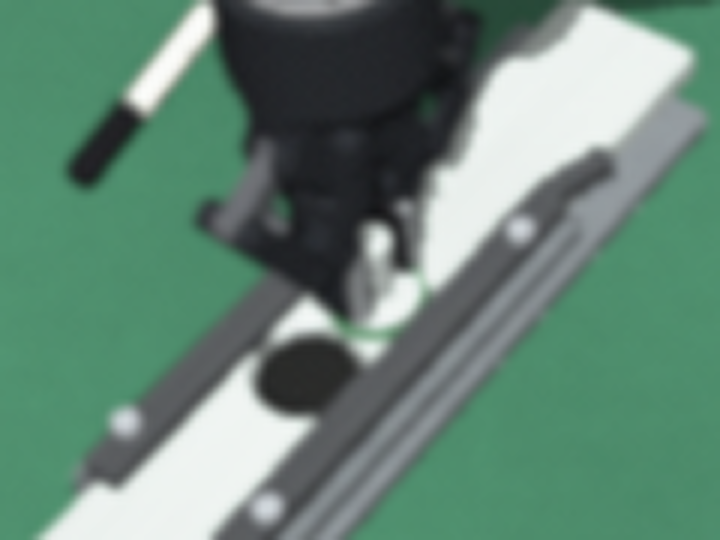

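Emit:
servo_tool --moves '[[-0.5,[-0.0015,0,0],0],[-0.5,[-0.003,0,0],0],[-0.5,[-0.0045,0,0],0],[-0.5,[-0.006,0,0],0],[-0.5,[-0.0075,0,0],0],[-0.5,[-0.009,0,0],0],[-0.5,[-0.0105,0,0],0],[-0.5,[-0.012,0,0],0],[-0.5,[-0.0135,0,0],0],[-0.5,[-0.015,0,0],0],[-0.5,[-0.0165,0,0],0],[-0.5,[-0.018,0,0],0]]'

```text
clock: 19.5
position: [0.6404, 0.0898, 0.0549]
ee_rot: [[-0.185, -0.983, 0.0], [-0.983, 0.185, -0.0], [0.0, -0.0, -1.0]]
wrist_force: [0.1, -1.0, 0.9]
width: 0.021
```

Emit:
servo_tool --moves '[[-0.5,[-0.001,0,0],0],[-0.5,[-0.002,0,0],0],[-0.5,[-0.003,0,0],0],[-0.5,[-0.004,0,0],0],[-0.5,[-0.005,0,0],0],[-0.5,[-0.006,0,0],0],[-0.5,[-0.007,0,0],0],[-0.5,[-0.008,0,0],0],[-0.5,[-0.009,0,0],0],[-0.5,[-0.01,0,0],0],[-0.5,[-0.011,0,0],0],[-0.5,[-0.012,0,0],0]]'

```text
clock: 20.7
position: [0.6423, 0.1018, 0.0547]
ee_rot: [[-0.184, -0.983, -0.0], [-0.983, 0.184, 0.0], [-0.0, 0.0, -1.0]]
wrist_force: [-0.1, 0.4, -0.1]
width: 0.0213
```

```bash
python3 look.py s12 .644 .103 .04
```

```text
20.7 [0.6423 0.1018 0.0547] [-0.06  0.37 -0.07] 0.021298097915865975 [ 0.014  0.006 -0.009 -0.001  0.002  0.014]
origin 167 189 x6
tcp [366.5 250.5]
1 1 [412.7 267.9]
1 -1 [365.8 241.8]
-1 1 [376.1 307.1]
-1 -1 [328.9 280.3]
```

View pics/s12.png

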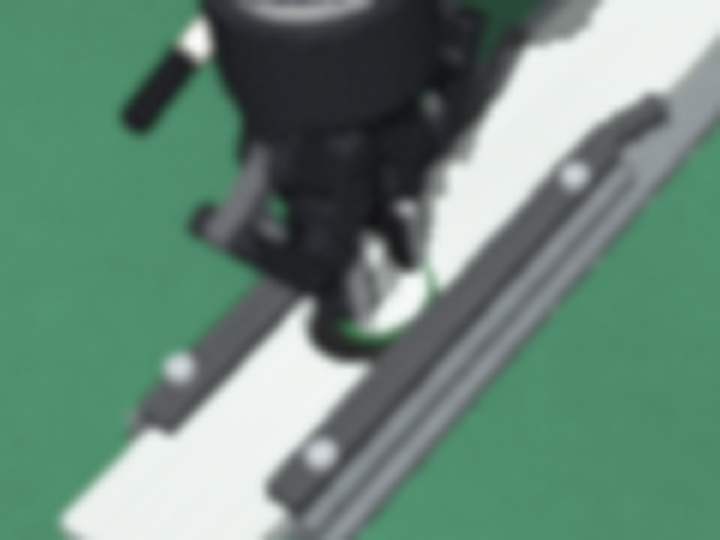

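Emit:
servo_tool --moves '[[-0.5,[-0.001,0,0],0],[-0.5,[-0.002,0,0],0],[-0.5,[-0.003,0,0],0],[-0.5,[-0.004,0,0],0],[-0.5,[-0.005,0,0],0]]'

```text
clock: 21.25
position: [0.6433, 0.1066, 0.0548]
ee_rot: [[-0.185, -0.983, -0.0], [-0.983, 0.185, 0.0], [-0.0, 0.0, -1.0]]
wrist_force: [-0.9, -0.3, -0.4]
width: 0.0211
```

Emit:
servo_tool --moves '[[-0.5,[-0.001,0,0],0],[-0.5,[-0.002,0,0],0]]'

```text
clock: 21.45
position: [0.6437, 0.1086, 0.0548]
ee_rot: [[-0.185, -0.983, -0.0], [-0.983, 0.185, 0.0], [-0.0, 0.0, -1.0]]
wrist_force: [-0.1, -0.3, -0.3]
width: 0.0212
```

Emit:
servo_tool --moves '[[-0.5,[-0.001,0,0],0]]'

```text
clock: 21.55
position: [0.644, 0.1095, 0.0548]
ee_rot: [[-0.184, -0.983, -0.0], [-0.983, 0.184, 0.0], [-0.0, 0.0, -1.0]]
wrist_force: [0.3, 0.6, -0.5]
width: 0.0219
```

```bash
python3 look.py s13 .644 .106 .04
```

```text
21.55 [0.644  0.1095 0.0548] [ 0.27  0.62 -0.46] 0.02185017357776327 [ 0.016  0.007 -0.011 -0.001  0.002  0.015]
origin 166 190 x6
tcp [358.2 258.6]
1 1 [405.3 275.4]
1 -1 [358.2 249.1]
-1 1 [367.3 316.1]
-1 -1 [320. 289.]
```

View pics/s13.png

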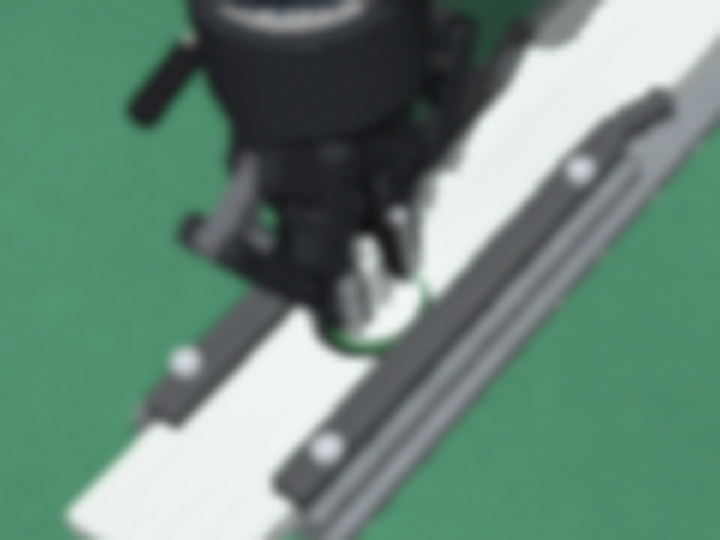

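Emit:
servo_tool --moves '[[-0.5,[-0.001,0,0],0]]'

```text
clock: 21.7
position: [0.6441, 0.1105, 0.0548]
ee_rot: [[-0.184, -0.983, -0.0], [-0.983, 0.184, -0.0], [0.0, 0.0, -1.0]]
wrist_force: [0.4, -0.0, -0.9]
width: 0.0213
```

Emit:
servo_tool --moves '[[-0.5,[-0.001,0,0],0]]'

```text
clock: 21.8
position: [0.6443, 0.1115, 0.0548]
ee_rot: [[-0.185, -0.983, -0.0], [-0.983, 0.185, 0.0], [-0.0, 0.0, -1.0]]
wrist_force: [-0.2, -1.0, -1.6]
width: 0.0212
```

```bash
python3 look.py s14 .644 .106 .04
```

```text
21.8 [0.6443 0.1115 0.0548] [-0.16 -0.98 -1.57] 0.02115554483944153 [ 0.015  0.007 -0.011  0.002  0.002  0.016]
origin 166 190 x6
tcp [354.7 262.4]
1 1 [401.3 279.8]
1 -1 [354.2 253.4]
-1 1 [364.5 319.3]
-1 -1 [317.1 292.1]
```

View pics/s14.png

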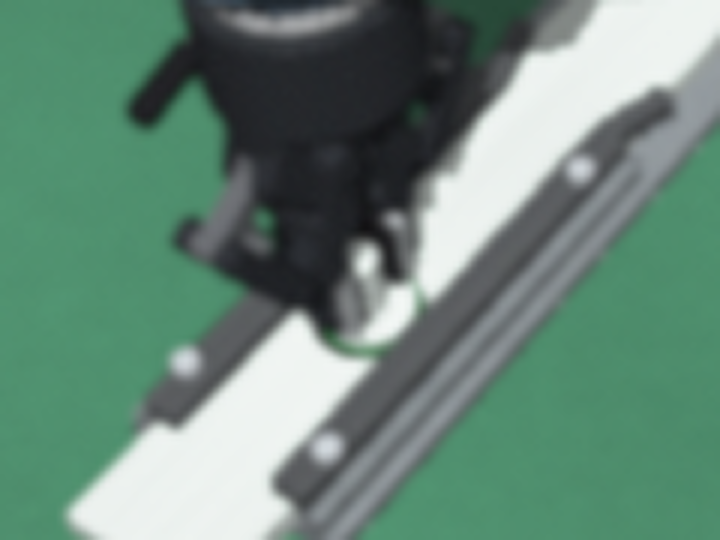

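Emit:
servo_tool --moves '[[-0.5,[-0.0005,0,0],0],[-0.5,[-0.0005,0,0],0]]'

```text
clock: 22.05
position: [0.6444, 0.1119, 0.0548]
ee_rot: [[-0.184, -0.983, 0.0], [-0.983, 0.184, 0.0], [-0.0, -0.0, -1.0]]
wrist_force: [0.1, -0.5, 0.0]
width: 0.0214
```

Emit:
servo_tool --moves '[[-0.5,[-0.0005,0,0],0],[-0.5,[-0.001,0,0],0]]'

```text
clock: 22.25
position: [0.6447, 0.1128, 0.0549]
ee_rot: [[-0.184, -0.983, 0.0], [-0.983, 0.184, -0.0], [0.0, -0.0, -1.0]]
wrist_force: [0.5, -0.9, 0.6]
width: 0.0215
```

```bash
python3 look.py s15 .644 .106 .04
```

```text
22.25 [0.6447 0.1128 0.0549] [ 0.51 -0.93  0.55] 0.02153449962143432 [ 0.006  0.003 -0.007 -0.006  0.     0.008]
origin 166 190 x6
tcp [352.1 264.5]
1 1 [399.1 281.5]
1 -1 [352.  255.1]
-1 1 [361.6 321.8]
-1 -1 [314.2 294.6]
```

View pics/s15.png

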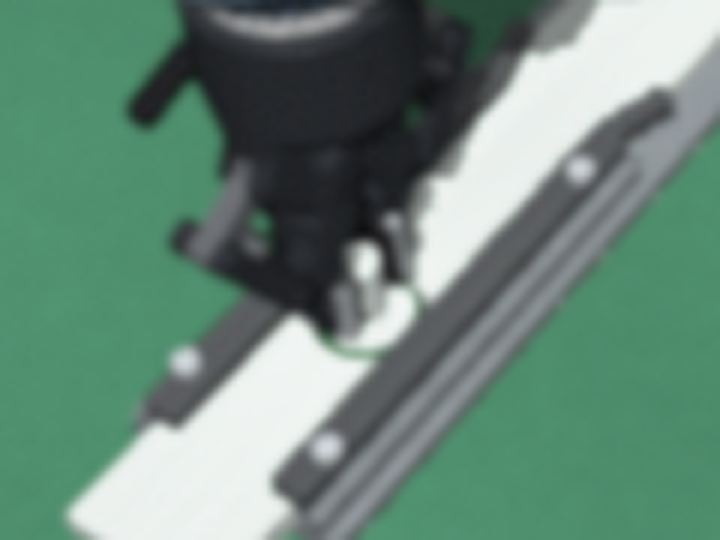

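Emit:
servo_tool --moves '[[-0.5,[-0.0005,0,0],0],[-0.5,[-0.001,0,0],0]]'

```text
clock: 22.5
position: [0.6452, 0.1133, 0.0552]
ee_rot: [[-0.184, -0.983, 0.001], [-0.983, 0.184, -0.001], [0.001, -0.001, -1.0]]
wrist_force: [0.2, -4.5, 3.1]
width: 0.0215
```

Emit:
servo_tool --moves '[[-0.5,[-0.0005,0,0],0],[-0.5,[-0.001,0,0],0]]'

```text
clock: 22.7
position: [0.6455, 0.1138, 0.0555]
ee_rot: [[-0.184, -0.983, 0.001], [-0.983, 0.184, -0.002], [0.002, -0.001, -1.0]]
wrist_force: [-0.7, -6.8, 4.0]
width: 0.0208
```

```bash
python3 look.py s16 .644 .106 .04
```

```text
22.7 [0.6455 0.1138 0.0555] [-0.67 -6.82  3.97] 0.02078567286727423 [ 0.006  0.004 -0.004 -0.007  0.005  0.006]
origin 166 190 x6
tcp [348.4 264.9]
1 1 [394.9 282.5]
1 -1 [347.8 256. ]
-1 1 [358.6 321.5]
-1 -1 [311.2 294.3]
```

View pics/s16.png

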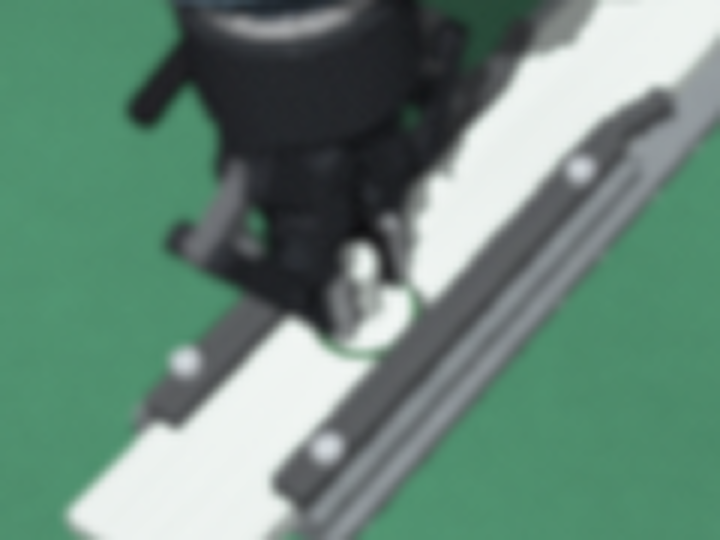

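Emit:
servo_tool --moves '[[-0.5,[0.001,0,0],0],[-0.5,[0.002,0,0],0],[-0.5,[0.0035,0,0],0],[-0.5,[0.0035,0,0],0]]'

```text
clock: 23.15
position: [0.6439, 0.1118, 0.0544]
ee_rot: [[-0.185, -0.983, -0.001], [-0.983, 0.185, 0.001], [-0.001, 0.001, -1.0]]
wrist_force: [-0.4, 0.2, -0.6]
width: 0.0212
```

```bash
python3 look.py s17 .644 .106 .04
```

```text
23.15 [0.6439 0.1118 0.0544] [-0.42  0.17 -0.65] 0.021192644823743282 [ 0.002 -0.    -0.001 -0.001 -0.001  0.002]
origin 166 190 x6
tcp [355.5 264.1]
1 1 [402.2 281.5]
1 -1 [355.1 255.1]
-1 1 [365.3 321. ]
-1 -1 [317.9 293.9]
```

View pics/s17.png

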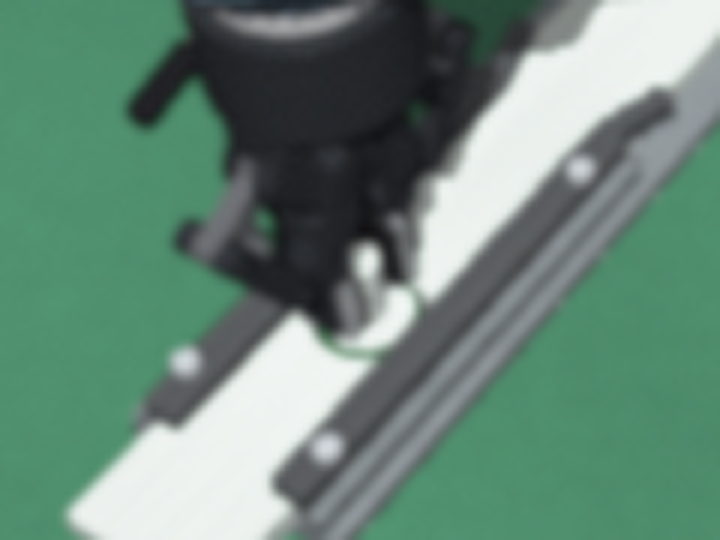

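Free of force; stub top at (366,257) stayed put. Open and lift away.

Emit:
servo_tool --moves '[[-0.3,[0,0,0],0],[0,[0,0,0],0],[0,[0,0,0],0],[0,[0,0,-0.01],0],[0,[0,0,-0.03],0],[0,[0,0,-0.06],0],[0,[0,0,-0.1],0],[0,[0.03,0,-0.14],0],[0,[0.08,0,-0.14],0],[0,[0.13,0,-0.14],0],[0,[0.17,0.03,-0.14],0],[0,[0.2,0.05,-0.14],0]]'

```text
clock: 24.4
position: [0.5568, -0.0778, 0.1956]
ee_rot: [[-0.186, -0.983, 0.0], [-0.983, 0.186, -0.0], [0.0, -0.001, -1.0]]
wrist_force: [0.3, -0.6, -0.6]
width: 0.0424
```

Emit:
servo_tool --moves '[[0,[0.04,0.03,-0.02],0],[0,[0.08,0.07,-0.03],0],[0,[0.12,0.1,-0.03],0],[0,[0.16,0.13,-0.03],0],[0,[0.16,0.15,-0.03],0],[0,[0.16,0.15,-0.03],0]]'

```text
clock: 25.0
position: [0.3792, -0.2063, 0.2254]
ee_rot: [[-0.189, -0.982, 0.001], [-0.982, 0.189, -0.001], [0.001, -0.001, -1.0]]
wrist_force: [0.2, 0.4, -0.1]
width: 0.0424
```

```bash
python3 look.py s18 .644 .106 .03
python3 - <<'E'
from h import *
im=cams.read_camera("top"); cv2.imwrite("pics/top18.png",cv2.resize(im[130:330,120:390],None,fx=2.9,fy=2.9,interpolation=cv2.INTER_CUBIC))
c=im[160:200,200:260]; cv2.imwrite("pics/top18c.png",cv2.resize(c,None,fx=12,fy=12,interpolation=cv2.INTER_CUBIC))
# expected px of stub top / disc for dropped (z=.020) vs on floor (.024), with measured offsets per camera
for n,off in (("side",(-.0017,.0043)),("top",(.0016,-.0014))):
    for z in (.020,.024):
        p=np.array([.6445+off[0],.1077+off[1],z]); print(n,z,proj(n,p+[0,0,.036]).round(1),proj(n,p+[0,0,.007]).round(1))
E
```

```text
25.0 [ 0.3792 -0.2063  0.2254] [ 0.15  0.36 -0.14] 0.04239288768718737 [ 0.055  0.049 -0.047  0.019 -0.027  0.033]
origin 167 193 x6
tcp [1381.5 -477.6]
1 1 [1424.7 -463.9]
1 -1 [1367.4 -483.4]
-1 1 [1378.4 -404.1]
-1 -1 [1320.1 -424.8]
side 0.02 [[225.1 233.3]] [[226.6 241.3]]
side 0.024 [[224.8 232.1]] [[226.4 240.2]]
top 0.02 [[228.9 174.2]] [[229.9 176.8]]
top 0.024 [[228.8 173.8]] [[229.8 176.5]]
```

View pics/s18.png

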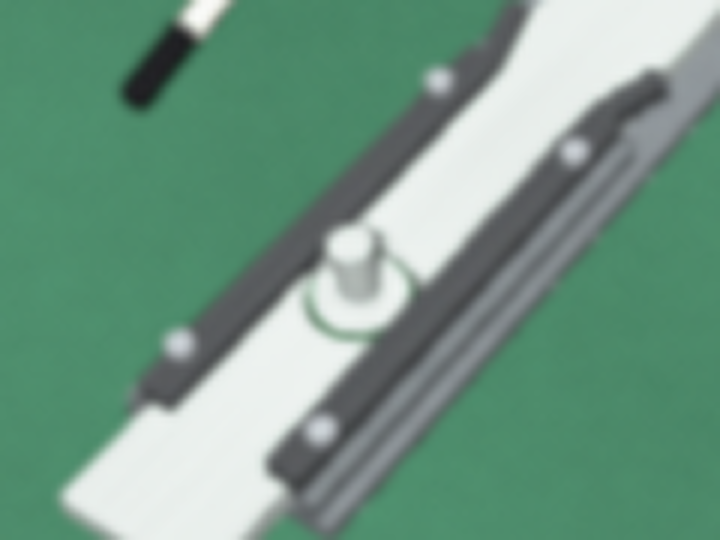

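View pics/top18.png

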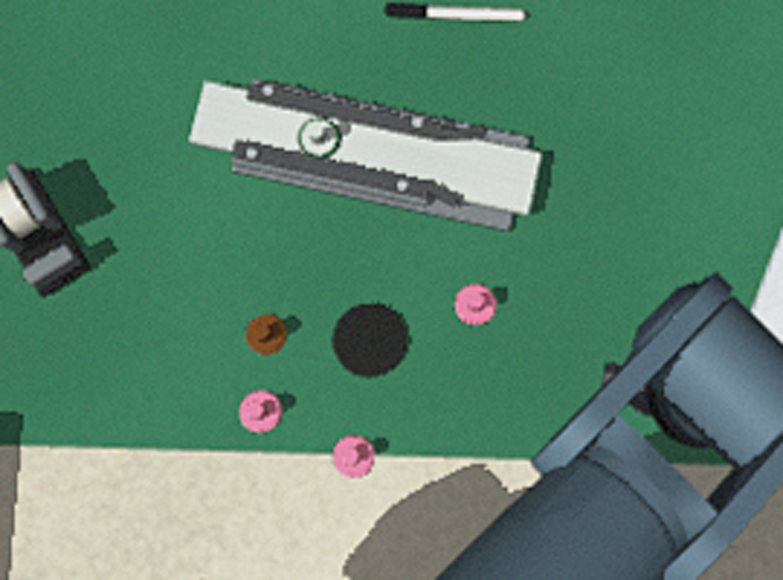

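View pics/top18c.png

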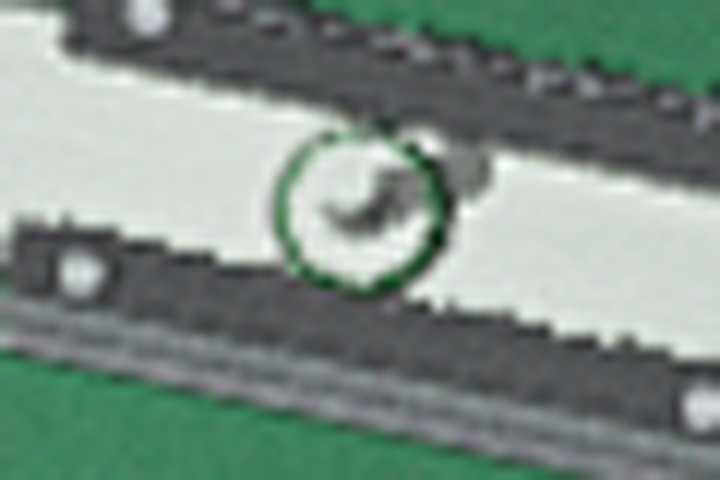

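Emit:
servo_tool --moves '[[0,[0,0,0],0],[0,[0,0,0],0],[0,[0,0,0],0]]'

```text
clock: 25.4
position: [0.3819, -0.2051, 0.2248]
ee_rot: [[-0.183, -0.983, -0.0], [-0.983, 0.183, 0.0], [-0.0, 0.0, -1.0]]
wrist_force: [1.3, -0.2, -0.9]
width: 0.0429
```

```bash
python3 -c "
from rig import job
print(job.job_done())"
```

```text
the job is handed in; nothing more can be done
None
```

The blank is in the pocket, released, and the job was handed in at about 25.4 s. I gripped it by the stub at 20 N and set it down on the loading end, with about 3 N read at touchdown. I then opened the jaws slightly around the stub and pushed it loosely along the channel at 15 mm/s, slowing to 10 mm/s and below near the pocket, until it dropped.

**Pocket check by force:** further pushing met a firm stop at about 7 N. After I backed off, the force returned to zero and the blank stayed where it was.

**Pocket check by camera:** the last side picture puts the stub top at pixel (225, 233). I expected (225.1, 233.3) for the blank seated in the pocket and (224.8, 232.1) for it still on the floor, so the gap is only about one pixel. The top picture shows the disc covering the hole, with its rim lying inside it.

**Surroundings:** the marker, the dispenser and the look-alikes stand as before in the last top crop. The tray stack was mostly outside that crop, so I did not check it closely, but the arm read no contact forces apart from the touchdown and pocket push.

**Disagreement:** the two cameras differed by 4 to 6 mm in absolute position. I removed this by referencing both to the gripped blank, after which they agreed to about 1 to 2 mm on the bed and within 1 mm on the pocket.

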